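# Lock the mill cup onto the grinder base

### The arm

A 6-joint arm with a two-finger parallel gripper is mounted at the origin on the work surface. World frame = base frame: x ahead of the robot, y to its left, z up, the work surface at z = 0. Lengths are in m, angles in degrees, forces in N, time in s.
With the tool pointing down it reaches from about 0.35 to 0.875 m from the base axis. Payload 4.2 kg.
Tool frame: the origin (TCP) lies midway between the tips of the shut fingers; the grasp point (between the pads) lies 19 mm behind it (hold_point_z is the z of the grasp point in the tool frame, in m); z points along the fingers, y is the direction in which the jaws open and shut (so a half turn about z gives the same grasp; the last joint's range is limited). The gripper opens to 87 mm and grips with 3 to 60 N. Pads are 19 mm wide; open, the fingers measure 117 mm over their backs; the gripper's body (75 mm by 190 mm) begins 51 mm behind the grasp point.
Start: joints at [-51.36, 22.042, 0.453, 0, -68.411, -14.817], TCP at [0.252, -0.572, 0.223] pointing down, gripper open.
Joint ranges: [-179.83, 179.83], [-69.29, 118.12], [-61.27, 80.66], [-181.25, 117.63], [-171.15, -9.14], [-177.46, 177.46]. Speed limits (degrees/s): [159.86, 159.86, 180, 180, 180, 180].

### API

Orientations are given as a 3x3 rotation matrix whose columns are the frame's x, y, z axes.
In Python, from station import * gives the robot as it stands. The module is installed in compiled form; this text tells all that it offers.
- The arm moves only by the tool jog_arm, never from a script. Its argument "moves" is a list of rows, each a list of 7 numbers: the closure, from -1 (fully open) to 1 (shut), then the shift along the tool's x, y, z in m, then the turn, a rotation vector about the tool's x, y, z in rad. In form: [[gripper, x, y, z, wx, wy, wz], ...]. A call has exactly 10 rows; each row is the pose to reach, as a shift and turn from the pose commanded when the call began, along the tool's axes at that moment; what a row does not reach only later rows make up. A row lasts 1/12 s, in which the tool goes at most 41.7 mm and 7.16 degrees, less where a joint would pass 70% of its speed; a pose out of reach is approached as far as the arm can. A call with a gripper value outside its range is refused whole. The fingers move at their own pace and stop on an object; the grip force is fixed at half the most. Time passes only in rows, so rows that repeat a pose let the fingers close, or fill a call up. It gives the time, the measured TCP pose, the force and the opening at its end, in the units of the state.
- sense(): the state, without advancing time (a new reading comes with each control period).
- capture(name): name is "side" or "top"; returns a dict with "frame" (420x560x3 uint8, red, green, blue), "fov_y" (degrees; the focal length in pixels is half the picture's height over the tangent of half this angle, whatever the lens; pixels are square), "cx", "cy" (the principal point, pixels), "k1" (the pictures are not rectified: a ray, as slopes to the right and down, at radius r is drawn at 1 + k1 r^2 times it, then the intrinsics apply), "world_from_camera" (4x4, takes a point from camera to world coordinates). Camera axes: x right, y down, z forward; pixel columns grow to the right and rows downward; lengths in m; the calibration is good to about 2 mm. A picture is of the moment at which its call begins. There is no depth.
- finish_job(): hands the job in, once; it reports no verdict.
The state is a dict: "time_s": time; "joints": joint angles; "joint_velocities": joint speeds; "effort": joint torques, N m; "tcp_pos": TCP position; "ee_rot": TCP orientation; "wrist_force": force on the tool from outside, world axes, zero at the start; "moment": the same for the moment, N m; "gripper_width": opening from 0.0 (shut) to 1.0 (fully open).
Only numpy, scipy, OpenCV 4.12 (cv2) and the standard library are available. Lean on these libraries where they do the work, as an engineer would, in place of code of your own. Each camera call takes 0.05 s, during which the arm holds its last target.

### The job

Get the spice grinder ready: pick up the mill cup by its finger bar, set it into the ring on the grinder base so that its two lugs drop into the slots (feel lightly for them, since the ring may stand turned), press it down against the spring, twist it clockwise to its stop and let it rise into its notches, so that it stays locked and upright by itself. Be gentle with the grinder, with no more than 60 N anywhere in pressing and twisting, and leave everything else on the table where it is.

Things in the scene. Friction and masses are not known exactly. Their poses are not given: they have to be found in the camera images.
- cup_grip (a point): Mill cup (loose, upright, 110-220 g): steel cylinder 48 wide, 50 high, with a black finger bar on top, 44 long, 14 thick, 36 high (86 in all). Point: on the axis, in the bar, 72 above the underside, 22 above the cylinder's flat top, 14 below the bar's top. z up, x along the bar: grip across y. Half a turn makes no difference.
- cup: Same mill cup; origin at the centre of its underside, axes as cup_grip. Two square lugs stand out at +x and -x, in line with the bar: 9 wide, 12 to 19 above the underside, reaching 33.5 from the axis. The round foot below them has a 2 mm chamfer.
- base_top (a point): Centre of the upper face of the aluminium ring on the grinder base, 120 above the table; z up, x = the housing's front-to-back line. The ring is 96 wide with a round bore of 51 for the cup's foot. Two opposite slots, 14 wide, reaching 36.5 from the axis, let the lugs down. Once locked, cup_grip is 48 above this point; lugs resting on the ring's face, 60; sitting loose in the slots, 58.
- base: Grinder base, fixed: black motor housing 132 wide at the foot, steel panel at -x, carrying ring and plate; origin under its centre, axes as base_top. The ring, stiff to turn, stands as left: its slots (and two outer tabs in line with them) lie anywhere within 0.3 rad either way of x. Not measured: see it, or feel for it by turning the cup lightly, lugs on the ring, until they drop in.
- base_channel (a point): On the ring's axis, 23 below base_top: height of the rigid floor for the lugs' undersides. The rim is 10 thick: with undersides 17 to 23 below base_top (cup_grip 43 to 37 above it) the lugs pass under it, clockwise only from above (negative about z), to an end stop 0.85 to 0.95 rad past the slots. Let up there, they rise 5 into notches under the rim.
- base_plate (a point): Centre of the top of the sprung plate in the bore as it stands unloaded, 14 below base_top (fixed point). The plate meets the cup's underside when the lugs are 2 below the ring's face; it pushes up with about 3 N there and 0.45 N more per mm, about 10 N with the lugs 18 deep.
- jar: Bystander, loose: amber glass jar with a flat steel lid, diameter 52, height 90, without lugs or finger bar, sizes in mm; origin at the centre of its underside.
- tumbler: Bystander, loose: open steel tumbler, diameter 60, height 75 mm; origin at the centre of its underside.
- mug: Bystander, loose: white mug, diameter 80, height 90 mm; origin at the centre of its underside.
- pepper: Bystander, loose: turned wooden pepper mill, diameter 56, height 158 mm; origin at the centre of its underside.
- spoon: Bystander, loose: wooden spoon, length 200, lying flat; origin under its middle, in mm.
Things that resemble listed ones, but are neither listed nor needed, are in the scene too. What is shaped like the cup but blue, pink or turquoise is not meant.

How it is judged (in metres and radians):
On the way, in this order (a step that is already met when the one before it is completed fails the run):
1. the mill cup is lifted off the table (height (world z) of cup_grip above 0.1 m), for 0.1 s.
2. the cup is pressed into the ring so deep that its lugs are under the rim (grip point at most 44.5 mm above the ring's face, within 6 mm of its axis) (z of cup_grip in the frame of base_top below 0.0445 m and horizontal distance between cup_grip and base_top below 0.006 m), for 0.1 s.
At the end, for the whole second after the job is handed in: The cup sits locked in its notches: its grip point 45.5 to 51 mm above the ring's upper face (only the notches give that height) and within 5 mm of the ring's axis, tilted by less than 0.07 rad, and let go (z of cup_grip in the frame of base_top between 0.0455 and 0.051 m and horizontal distance between cup_grip and base_top below 0.005 m and angle between cup_grip's own z axis and vertical below 0.07 rad and contact force between cup and the fingers below 0.1 N); the robot touches nothing.
It fails at once if more than 60 N between cup and grinder (pressing and twisting contacts together) (contact force between cup and base above 60 N).
It fails at once if a bystander moved by more than 30 mm (distance of any of jar, tumbler, mug, pepper, spoon from where it was at the start of the episode above 0.03 m).
It also fails if it takes over 64 s, if anything falls off the work surface, if the arm or the gripper's body presses on something with over 40 N, if the wrist force passes 120 N, or if a joint passes its speed limit or range.

## Working session

There is one attempt and no reset: what is moved stays moved. The work goes in short steps, Python scripts to look and compute and a tool call to move; the robot and the scene stay as the last step left them, time stands still between calls to the robot, and variables do not carry over. Pictures are saved under pics/ and viewed, and the job is handed in when it is done.

Besides the shell and the picture viewer there is one more tool, called after "Request:" as a command line: name --pt "numbers of a row" for each row, then --argument value for the rest. jog_arm: Moves the arm, as the interface text tells. Its arguments: {"type":"object","properties":{"moves":{"type":"array"}},"required":["moves"]}

```bash
mkdir -p pics; cat > h.py <<'E'
from station import *
import numpy as np, cv2
def ray(c,u,v):
    h=c["frame"].shape[0]; f=h/2/np.tan(np.radians(c["fov_y"])/2)
    d=np.array([(u-c["cx"])/f,(v-c["cy"])/f]); s=d.copy()
    for _ in range(30): s=d/(1+c["k1"]*(s@s))
    T=np.array(c["world_from_camera"]); return T[:3,3],T[:3,:3]@np.array([s[0],s[1],1])
def onz(c,u,v,z):
    o,d=ray(c,u,v); return o+d*(z-o[2])/d[2]
def proj(c,p):
    T=np.array(c["world_from_camera"]); q=T[:3,:3].T@(np.array(p)-T[:3,3]); s=q[:2]/q[2]
    f=c["frame"].shape[0]/2/np.tan(np.radians(c["fov_y"])/2); s=s*(1+c["k1"]*(s@s))
    return s*f+[c["cx"],c["cy"]]
def save(c,n): cv2.imwrite("pics/"+n,c["frame"][:,:,::-1])
E
python3 - <<'E'
from h import *
for n in("side","top"):
    c=capture(n); save(c,n+"0.png"); np.save(n+"0.npy",c,allow_pickle=True)
    print(n,c["fov_y"],c["cx"],c["cy"],c["k1"],np.round(c["world_from_camera"],3).tolist())
s=sense();print(s)
E
```

```text
side 45.21024993505851 272.84908881987275 201.40661092809924 -0.17972279094343283 [[-0.993, -0.084, 0.084, 0.464], [-0.117, 0.579, -0.807, 0.973], [0.019, -0.811, -0.585, 0.808], [0.0, 0.0, 0.0, 1.0]]
top 48.79601357190208 274.3357738156942 217.99809805197188 -0.07137154081817432 [[0.007, -0.994, 0.113, 0.431], [-1.0, -0.005, 0.016, -0.025], [-0.015, -0.113, -0.993, 1.496], [0.0, 0.0, 0.0, 1.0]]
{'time_s': 0.1, 'joints': array([-5.13584051e+01,  2.20838043e+01,  3.89260390e-01, -2.55340075e-02,
       -6.84105814e+01, -1.48178152e+01]), 'joint_velocities': array([-0.11392623, -0.05065978,  0.1566686 ,  0.06222042, -0.00020068,
        0.10413343]), 'effort': array([-3.29915474e-04, -3.91691315e+01,  1.87935144e+01,  4.23187494e+00,
        1.34800893e-02, -6.39401560e-05]), 'tcp_pos': array([ 0.25227284, -0.57124975,  0.22160659]), 'ee_rot': array([[-9.14858452e-01, -4.03773869e-01, -8.22037931e-04],
       [-4.03774700e-01,  9.14856890e-01,  1.69182467e-03],
       [ 6.89324749e-05,  1.87969821e-03, -9.99998231e-01]]), 'wrist_force': array([-0.28722137, -0.37674045,  0.41320263]), 'moment': array([0.00707553, 0.04741022, 0.01443189]), 'gripper_width': 1.0006994339782662}
```

View pics/side0.png

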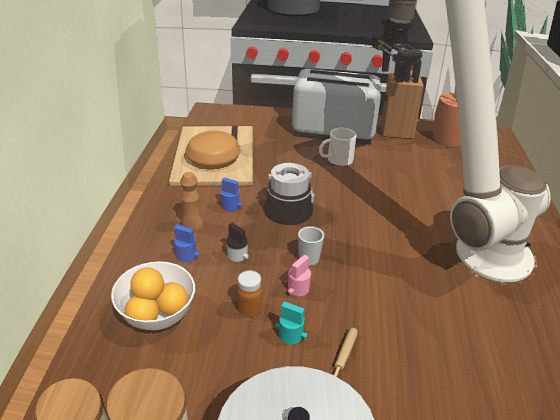

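View pics/top0.png

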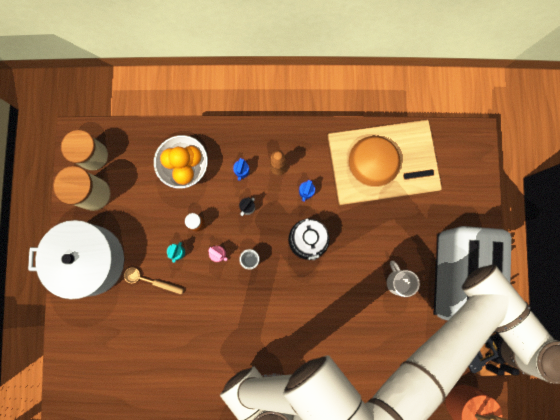

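The mill cup (steel with a black bar) is at side (237,243) and top (247,205). The grinder is at side (290,190) and top (310,238). I'll zoom in on both.

```bash
python3 - <<'E'
import numpy as np,cv2
t=np.load("top0.npy",allow_pickle=True).item()["frame"][:,:,::-1]; s=np.load("side0.npy",allow_pickle=True).item()["frame"][:,:,::-1]
def cr(im,u,v,r,w): return cv2.resize(im[v-r:v+r,u-r:u+r],(w,w),interpolation=cv2.INTER_CUBIC)
a=np.hstack([cr(t,247,206,18,390),cr(t,310,238,25,390)])
cv2.imwrite("pics/z1.png",a)
a=np.hstack([cr(s,237,243,25,390),cr(s,290,190,35,390)])
cv2.imwrite("pics/z2.png",a)
E
```

```text
(no output)
```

View pics/z1.png

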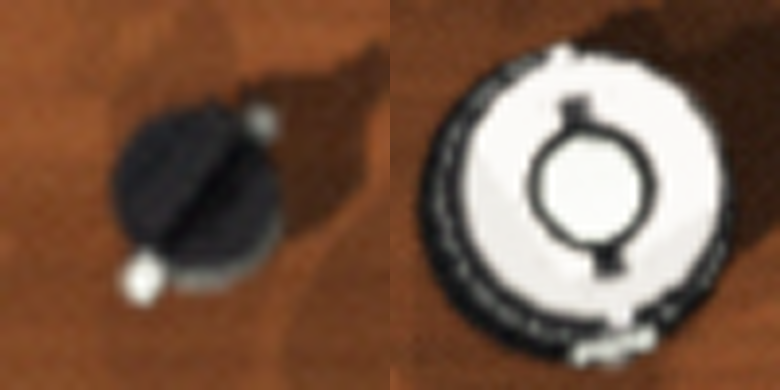

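View pics/z2.png

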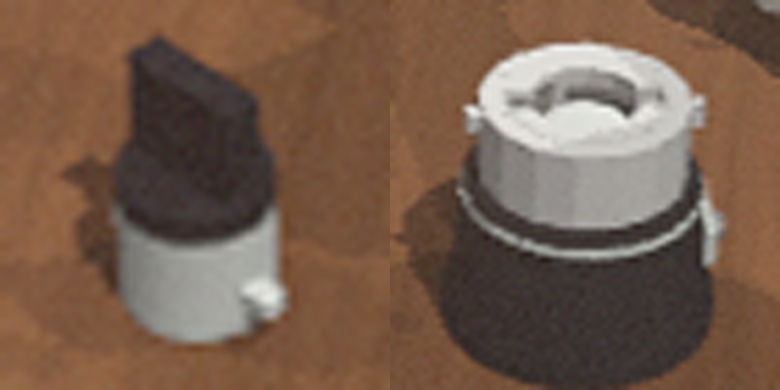

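```bash
python3 - <<'E'
from h import *
t=np.load("top0.npy",allow_pickle=True).item(); s=np.load("side0.npy",allow_pickle=True).item()
def P(c,u0,v0,r,w,x,y,z):
    k=w/(2*r); return onz(c,u0-r+(x+.5)/k-.5,v0-r+(y+.5)/k-.5,z)
a=P(t,247,206,18,390,262,122,.0175);b=P(t,247,206,18,390,143,280,.0175)
m=(a+b)/2;d=b-a;print("cup top",a,b,m,np.degrees(np.arctan2(d[1],d[0])),np.linalg.norm(d))
# bar top from side: corners ends of top face (crop2 left) 
q=[P(s,237,243,25,390,x,y,.086) for x,y in((155,38),(258,98),(135,58),(240,118))]
print("bar",q,np.mean(q,0)); d=q[1]-q[0];print(np.degrees(np.arctan2(d[1],d[0])),np.linalg.norm(d))
# ring
for x,y in((184,100),(220,270),(202,186)): print("slot",P(t,310,238,25,390,x,y,.12))
a=P(t,310,238,25,390,184,100,.12);b=P(t,310,238,25,390,220,270,.12);d=a-b;print(np.degrees(np.arctan2(d[1],d[0])),np.linalg.norm(d))
a=P(t,310,238,25,390,174,50,.115);b=P(t,310,238,25,390,231,312,.115);d=a-b;print("tabs",(a+b)/2,np.degrees(np.arctan2(d[1],d[0])),np.linalg.norm(d))
# ellipse of ring top: bright
g=t["frame"].min(2); M=(g>150).astype(np.uint8); M[:,:280]=0;M[:,340:]=0;M[:210]=0;M[265:]=0
cs,_=cv2.findContours(M,cv2.RETR_EXTERNAL,cv2.CHAIN_APPROX_NONE)
for c in cs:
    if len(c)>20:
        e=cv2.fitEllipse(c);print(e,onz(t,*e[0],.12), proj(t,onz(t,*e[0],.12)+[.048,0,0]))
cs,_=cv2.findContours(M,cv2.RETR_CCOMP,cv2.CHAIN_APPROX_NONE)
for c in cs: 
    if len(c)>8: print(len(c),cv2.minEnclosingCircle(c),onz(t,*cv2.minEnclosingCircle(c)[0],.12))
# side: tabs & ring ellipse extents, crop right
for x,y in((475-390,118),(699-390,112)): print("stab",P(s,290,190,35,390,x,y,.115))
for x,y in((478-390,98),(692-390,98),(585-390,43),(585-390,155)): print("srim",P(s,290,190,35,390,x,y,.12))
E
```

```text
cup top [0.66153322 0.06948266 0.0175    ] [0.61384348 0.10432391 0.0175    ] [0.63768835 0.08690328 0.0175    ] 143.84881862080215 0.059061190590278576
bar [array([0.65313726, 0.07287445, 0.086     ]), array([0.61834714, 0.09636865, 0.086     ]), array([0.65723262, 0.08309319, 0.086     ]), array([0.62201499, 0.10615727, 0.086     ])] [0.637683   0.08962339 0.086     ]
145.96835173660202 0.04198010912010692
slot [ 0.56613624 -0.10352982  0.12      ]
slot [ 0.50120501 -0.11717966  0.12      ]
slot [ 0.53320727 -0.11036729  0.12      ]
11.87184464997815 0.06635045837534713
tabs [ 0.53569332 -0.11084077  0.115     ] 12.186421320413956 0.1027770686300246
((310.5417785644531, 237.4579315185547), (30.86067771911621, 36.6428108215332), 172.85011291503906) [ 0.53008477 -0.11060204  0.12      ] [310.51835331 221.41543159]
35 ((310.3571472167969, 236.64285278320312), 6.566090106964111) [ 0.53251189 -0.11005585  0.12      ]
114 ((310.2178039550781, 238.3711700439453), 19.82512092590332) [ 0.52735762 -0.10963518  0.12      ]
57 ((310.5, 236.5), 12.747649192810059) [ 0.53294026 -0.11048138  0.12      ]
stab [ 0.58440114 -0.09248772  0.115     ]
stab [ 0.48366371 -0.11260622  0.115     ]
srim [ 0.58422999 -0.10165897  0.12      ]
srim [ 0.48738037 -0.11615178  0.12      ]
srim [ 0.54024504 -0.15691905  0.12      ]
srim [ 0.53166401 -0.06201636  0.12      ]
```

```bash
python3 - <<'E'
from h import *
t=np.load("top0.npy",allow_pickle=True).item()
for n,u,v,z in(("pepper",276,154,.158),("blue1",241,169,.05),("blue2",307,189,.05),("tumbler",250,259,.075),("pink",217,255,.05),("jar",193,221,.09),("mug",404,284,.09)):
    p=onz(t,u,v,z);d=p[:2]-[.6377,.088]; al=np.radians(145)
    print(n,p.round(3),"along bar",(d@[np.cos(al),np.sin(al)]).round(3),"jaw",(d@[-np.sin(al),np.cos(al)]).round(3))
E
```

```text
pepper [ 0.774 -0.007  0.158] along bar -0.166 jaw -0.001
blue1 [0.752 0.106 0.05 ] along bar -0.084 jaw -0.081
blue2 [ 0.689 -0.104  0.05 ] along bar -0.152 jaw 0.128
tumbler [0.466 0.072 0.075] along bar 0.131 jaw 0.112
pink [0.478 0.177 0.05 ] along bar 0.182 jaw 0.018
jar [0.581 0.248 0.09 ] along bar 0.138 jaw -0.098
mug [ 0.393 -0.395  0.09 ] along bar -0.076 jaw 0.536
```

Request:
jog_arm --pt "-1 -0.02 0.0145 0 0 0 0.03" --pt "-1 -0.05 0.036 0 0 0 0.08" --pt "-1 -0.083 0.06 0 0 0 0.135" --pt "-1 -0.116 0.084 0 0 0 0.19" --pt "-1 -0.149 0.108 0 0 0 0.245" --pt "-1 -0.182 0.132 0 0 0 0.3" --pt "-1 -0.215 0.156 0 0 0 0.355" --pt "-1 -0.248 0.18 0 0 0 0.41" --pt "-1 -0.281 0.204 0 0 0 0.465" --pt "-1 -0.31 0.224 0 0 0 0.513"

```text
time_s: 0.93
tcp_pos: [0.446, -0.2392, 0.2224]
ee_rot: [[-0.995, 0.099, -0.0], [0.099, 0.995, 0.0], [0.0, 0.0, -1.0]]
wrist_force: [1.0, -0.2, -0.0]
gripper_width: 1.0
```

Request:
jog_arm --pt "-1 -0.018 0.039 0 0 0 0.055" --pt "-1 -0.036 0.078 0 0 0 0.11" --pt "-1 -0.054 0.117 0 0 0 0.17" --pt "-1 -0.072 0.156 0 0 0 0.23" --pt "-1 -0.09 0.195 0 0 0 0.29" --pt "-1 -0.108 0.234 0 0 0 0.35" --pt "-1 -0.125 0.272 0 0 0 0.405" --pt "-1 -0.14 0.305 0 0 0 0.455" --pt "-1 -0.152 0.332 0 0 0 0.495" --pt "-1 -0.16 0.347 0 0 0 0.513"

```text
time_s: 1.77
tcp_pos: [0.6396, 0.0918, 0.2212]
ee_rot: [[-0.82, 0.572, -0.001], [0.572, 0.82, 0.0], [0.001, -0.001, -1.0]]
wrist_force: [-0.1, -0.2, 0.4]
gripper_width: 0.999
```

```bash
python3 - <<'E'
from h import *
s=sense();print(s["tcp_pos"],s["ee_rot"].round(3).tolist(),s["joints"])
c=capture("side");f=c["frame"][:,:,::-1];cv2.imwrite("pics/s1.png",cv2.resize(f[150:290,160:320],(800,700))[:600])
np.save("s1.npy",c,allow_pickle=True)
E
```

```text
[0.63956441 0.09183481 0.22123969] [[-0.82, 0.572, -0.001], [0.572, 0.82, 0.0], [0.001, -0.001, -1.0]] [ 2.24794366e+01  2.41856651e+01  3.62273000e+00 -2.36106238e-02
 -6.94852700e+01 -1.47365037e+02]
```

View pics/s1.png

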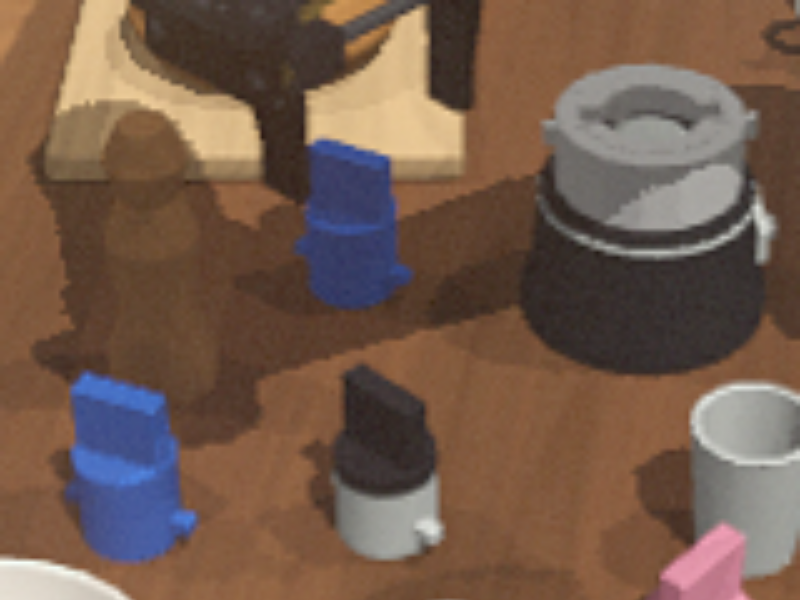

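The jaws are above the cup and nothing crowds it. Now I'll descend.

Request:
jog_arm --pt "-1 0 0 0.01 0 0 0" --pt "-1 0 0 0.035 0 0 0" --pt "-1 0 0 0.065 0 0 0" --pt "-1 0 0 0.095 0 0 0" --pt "-1 0 0 0.12 0 0 0" --pt "-1 0 0 0.14 0 0 0" --pt "-1 0 0 0.155 0 0 0" --pt "-1 0 0 0.165 0 0 0" --pt "-1 0 0 0.169 0 0 0" --pt "-1 0 0 0.169 0 0 0"

```text
time_s: 2.65
tcp_pos: [0.6376, 0.0874, 0.0525]
ee_rot: [[-0.819, 0.574, -0.002], [0.574, 0.819, -0.001], [0.001, -0.002, -1.0]]
wrist_force: [0.1, -0.5, 0.1]
gripper_width: 0.996
```

```bash
python3 - <<'E'
from h import *
s=sense();print(s["tcp_pos"],s["ee_rot"].round(3).tolist(),s["wrist_force"])
c=capture("side");f=c["frame"][:,:,::-1];cv2.imwrite("pics/s2.png",cv2.resize(f[170:290,160:320],(800,600)))
E
```

```text
[0.63764316 0.08736626 0.05254955] [[-0.819, 0.574, -0.002], [0.574, 0.819, -0.001], [0.001, -0.002, -1.0]] [ 0.13663903 -0.49359704  0.05947945]
```

View pics/s2.png

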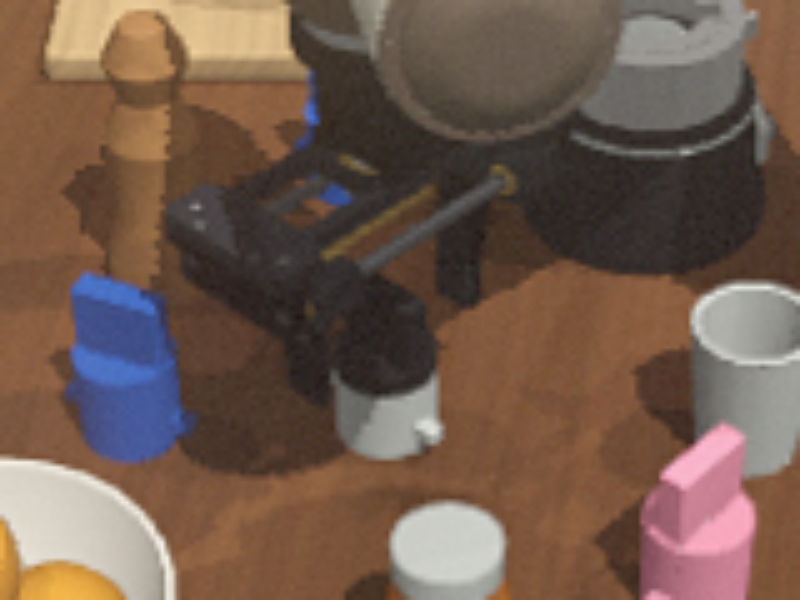

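The fingers straddle the bar. Closing now.

Request:
jog_arm --pt "1 0 0 0.169 0 0 0" --pt "1 0 0 0 0 0 0" --pt "1 0 0 0 0 0 0" --pt "1 0 0 0 0 0 0" --pt "1 0 0 0 0 0 0" --pt "1 0 0 0 0 0 0" --pt "1 0 0 0 0 0 0" --pt "1 0 0 0 0 0 0" --pt "1 0 0 0 0 0 0" --pt "1 0 0 0 0 0 0"

```text
time_s: 3.53
tcp_pos: [0.6385, 0.0883, 0.0547]
ee_rot: [[-0.82, 0.573, 0.002], [0.573, 0.82, 0.001], [-0.001, 0.002, -1.0]]
wrist_force: [-0.8, -0.1, 0.7]
gripper_width: 0.327
```

I made a slip there. The first row repeated the old 0.169 m shift, so the tool dipped for one row before coming back. I'll check that the cup is undisturbed.

```bash
python3 - <<'E'
from h import *
s=sense();print(s["tcp_pos"],s["gripper_width"],s["wrist_force"],s["moment"])
c=capture("side");f=c["frame"][:,:,::-1];cv2.imwrite("pics/s3.png",cv2.resize(f[170:290,160:320],(800,600)))
E
```

```text
[0.63848748 0.08826241 0.05472068] 0.3270071019485241 [-0.83500799 -0.08203504  0.65969635] [-0.07334537 -0.00218927 -0.01348198]
```

View pics/s3.png

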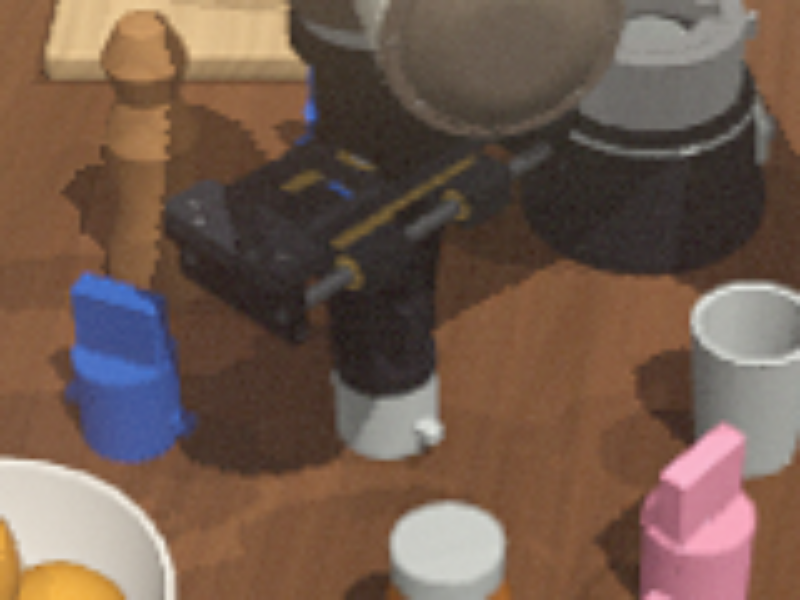

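The cup hasn't moved and the fingers are still closing (28 mm). I'll hold, then lift.

Request:
jog_arm --pt "1 0 0 0 0 0 0" --pt "1 0 0 0 0 0 0" --pt "1 0 0 0 0 0 0" --pt "1 0 0 0 0 0 0" --pt "1 0 0 0 0 0 0" --pt "1 0 0 0 0 0 0" --pt "1 0 0 0 0 0 0" --pt "1 0 0 0 0 0 0" --pt "1 0 0 0 0 0 0" --pt "1 0 0 0 0 0 0"

```text
time_s: 4.42
tcp_pos: [0.6383, 0.0881, 0.0534]
ee_rot: [[-0.819, 0.573, -0.001], [0.573, 0.819, -0.0], [0.0, -0.001, -1.0]]
wrist_force: [-0.8, -0.6, 1.4]
gripper_width: 0.156
```

Request:
jog_arm --pt "1 0 0 -0.005 0 0 0" --pt "1 0 0 -0.02 0 0 0" --pt "1 0 0 -0.04 0 0 0" --pt "1 0 0 -0.065 0 0 0" --pt "1 0 0 -0.09 0 0 0" --pt "1 0 0 -0.115 0 0 0" --pt "1 0 0 -0.14 0 0 0" --pt "1 0 0 -0.16 0 0 0" --pt "1 0 0 -0.175 0 0 0" --pt "1 0 0 -0.18 0 0 0"

```text
time_s: 5.25
tcp_pos: [0.6398, 0.0888, 0.2367]
ee_rot: [[-0.82, 0.573, 0.006], [0.573, 0.82, 0.002], [-0.004, 0.005, -1.0]]
wrist_force: [-0.5, -1.1, -1.5]
gripper_width: 0.159
```

```bash
python3 - <<'E'
from h import *
s=sense();print(s["tcp_pos"],s["gripper_width"],s["wrist_force"],s["moment"])
for n in("side","top"):
    c=capture(n);np.save(n+"4.npy",c,allow_pickle=True)
    p=s["tcp_pos"]+[0,0,-.03];u,v=proj(c,p).astype(int);f=c["frame"][:,:,::-1]
    print(u,v);cv2.imwrite("pics/%s4.png"%n,cv2.resize(f[max(v-35,0):v+35,u-40:u+40],(800,600*7//6)[:1]+(600,)))
E
```

```text
[0.63982127 0.08880939 0.23670337] 0.1590230575180081 [-0.52920386 -1.09453071 -1.4904842 ] [-0.03971504 -0.05083725  0.01895772]
234 183
241 196
```

View pics/side4.png

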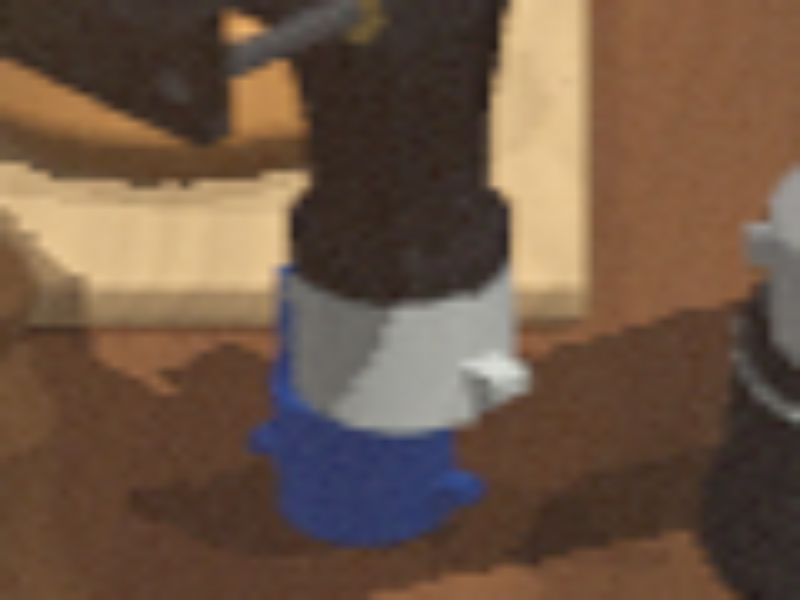

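View pics/top4.png

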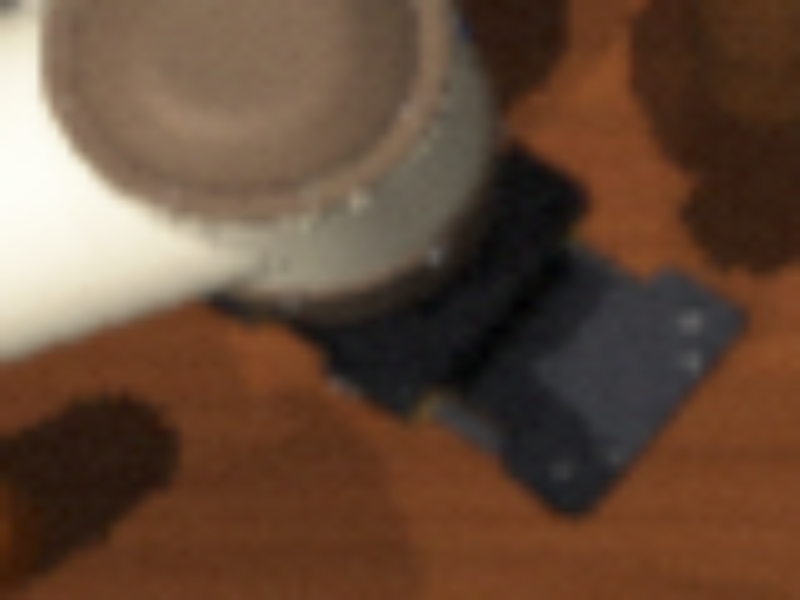

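Request:
jog_arm --pt "1 -0.002 -0.012 0 0 0 -0.04" --pt "1 -0.005 -0.038 0 0 0 -0.13" --pt "1 -0.009 -0.067 0 0 0 -0.23" --pt "1 -0.013 -0.096 0 0 0 -0.34" --pt "1 -0.017 -0.125 0 0 0 -0.45" --pt "1 -0.02 -0.154 0 0 0 -0.56" --pt "1 -0.024 -0.18 0 0 0 -0.66" --pt "1 -0.027 -0.202 0 0 0 -0.74" --pt "1 -0.028 -0.216 0 0 0 -0.8" --pt "1 -0.029 -0.221 0 0 0 -0.82"

```text
time_s: 6.18
tcp_pos: [0.5333, -0.111, 0.2317]
ee_rot: [[-0.978, -0.208, -0.004], [-0.208, 0.978, 0.0], [0.004, 0.001, -1.0]]
wrist_force: [-0.5, 0.3, -2.8]
gripper_width: 0.158
```

Request:
jog_arm --pt "1 0 0 0.005 0 0 0" --pt "1 0 0 0.012 0 0 0" --pt "1 0 0 0.02 0 0 0" --pt "1 0 0 0.028 0 0 0" --pt "1 0 0 0.034 0 0 0" --pt "1 0 0 0.038 0 0 0" --pt "1 0 0 0.04 0 0 0" --pt "1 0 0 0.04 0 0 0" --pt "1 0 0 0.04 0 0 0" --pt "1 0 0 0.04 0 0 0"

```text
time_s: 7.02
tcp_pos: [0.536, -0.1095, 0.194]
ee_rot: [[-0.978, -0.208, 0.001], [-0.208, 0.978, -0.0], [-0.001, -0.0, -1.0]]
wrist_force: [0.3, -0.1, -2.1]
gripper_width: 0.16
```

```bash
python3 - <<'E'
from h import *
s=sense();print(s["tcp_pos"],s["ee_rot"].round(4).tolist(),s["wrist_force"],s["moment"])
c=capture("side");np.save("s5.npy",c,allow_pickle=True)
f=c["frame"][:,:,::-1];cv2.imwrite("pics/s5.png",cv2.resize(f[140:230,240:360],(800,600),interpolation=cv2.INTER_CUBIC))
print(proj(c,s["tcp_pos"]+[0,0,-.053]),proj(c,[.535,-.11,.12]))
E
```

```text
[ 0.5359873  -0.10945406  0.19399217] [[-0.978, -0.2084, 0.001], [-0.2084, 0.978, -0.0001], [-0.001, -0.0003, -1.0]] [ 0.32309196 -0.13749953 -2.06693274] [-0.02135839 -0.00223098 -0.01091769]
[289.89136187 165.02283942] [289.98313121 171.96840863]
```

View pics/s5.png

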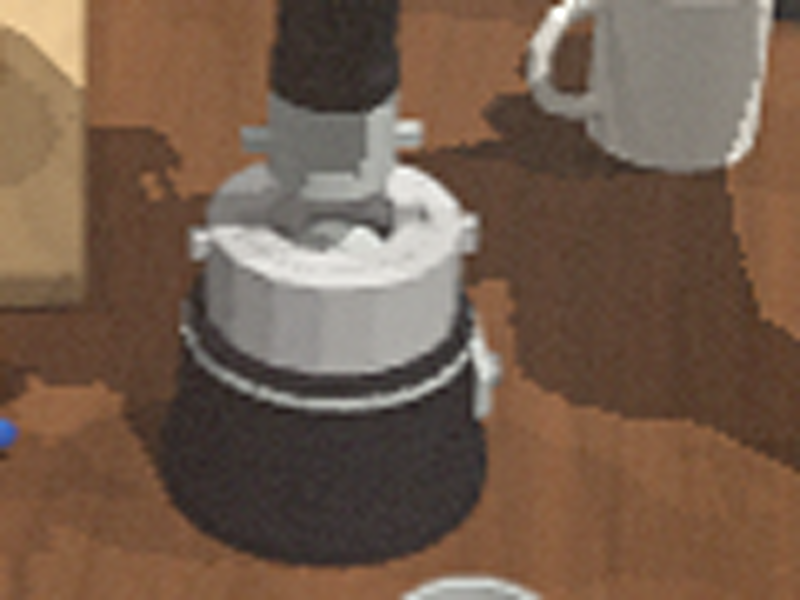

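```bash
python3 - <<'E'
from h import *
c=np.load("s5.npy",allow_pickle=True).item()
k=6.667
def z(p): q=(proj(c,p)-[240,140]+.5)*k;return q.round(1)
print("cup front bottom",z([.536,-.1095+.024,.141]), "ring front",z([.535,-.11+.048,.12]),"ring back",z([.535,-.11-.048,.12]),"bore back/front",z([.535,-.11-.0255,.12]),z([.535,-.11+.0255,.12]))
print("1mm y",z([.535,-.061,.12]))
E
```

```text
cup front bottom [330.2 203.6] ring front [325.  285.4] ring back [347.5 151.7] bore back/front [342.4 181.6] [330.5 252.5]
1mm y [324.7 286.9]
```

Cup and ring line up in this view to within 1–2 mm. Next I'll lower the foot into the bore mouth and check the force.

Request:
jog_arm --pt "1 0 0.001 0.004 0 0 0" --pt "1 0 0.001 0.009 0 0 0" --pt "1 0 0.001 0.014 0 0 0" --pt "1 0 0.001 0.018 0 0 0" --pt "1 0 0.001 0.021 0 0 0" --pt "1 0 0.001 0.023 0 0 0" --pt "1 0 0.001 0.025 0 0 0" --pt "1 0 0.001 0.027 0 0 0" --pt "1 0 0.001 0.029 0 0 0" --pt "1 0 0.001 0.03 0 0 0"

```text
time_s: 7.9
tcp_pos: [0.5348, -0.1097, 0.1635]
ee_rot: [[-0.978, -0.208, -0.002], [-0.208, 0.978, -0.002], [0.002, -0.001, -1.0]]
wrist_force: [-1.6, -5.6, 1.9]
gripper_width: 0.159
```

The foot is in the bore, with 5.6 N pushing it toward -y. I'll shift back 1.5 mm and go lower to feel for the slots.

Request:
jog_arm --pt "1 0 -0.001 0 0 0 0" --pt "1 0 -0.0015 0.001 0 0 0" --pt "1 0 -0.0015 0.002 0 0 0" --pt "1 0 -0.0015 0.003 0 0 0" --pt "1 0 -0.0015 0.004 0 0 0" --pt "1 0 -0.0015 0.005 0 0 0" --pt "1 0 -0.0015 0.006 0 0 0" --pt "1 0 -0.0015 0.007 0 0 0" --pt "1 0 -0.0015 0.008 0 0 0" --pt "1 0 -0.0015 0.008 0 0 0"

```text
time_s: 8.73
tcp_pos: [0.5354, -0.1103, 0.1562]
ee_rot: [[-0.978, -0.209, -0.001], [-0.209, 0.978, -0.001], [0.001, -0.001, -1.0]]
wrist_force: [-4.2, -3.2, 3.7]
gripper_width: 0.158
```

Now at z = 0.156 with only about 6 N net, which means the lugs are in the slots and on the plate. Pressing down.

Request:
jog_arm --pt "1 0.0005 -0.0005 0.002 0 0 0" --pt "1 0.0005 -0.0005 0.004 0 0 0" --pt "1 0.0005 -0.0005 0.006 0 0 0" --pt "1 0.0005 -0.0005 0.008 0 0 0" --pt "1 0.0005 -0.0005 0.01 0 0 0" --pt "1 0.0005 -0.0005 0.011 0 0 0" --pt "1 0.0005 -0.0005 0.012 0 0 0" --pt "1 0.0005 -0.0005 0.013 0 0 0" --pt "1 0.0005 -0.0005 0.014 0 0 0" --pt "1 0.0005 -0.0005 0.014 0 0 0"

```text
time_s: 9.57
tcp_pos: [0.5354, -0.1106, 0.1435]
ee_rot: [[-0.978, -0.209, 0.001], [-0.209, 0.978, -0.0], [-0.001, -0.001, -1.0]]
wrist_force: [-5.6, -1.0, 10.2]
gripper_width: 0.157
```

```bash
python3 - <<'E'
from h import *
s=sense();print(s["tcp_pos"],s["ee_rot"].round(4).tolist(),s["wrist_force"],s["moment"],s["gripper_width"])
c=capture("side");np.save("s6.npy",c,allow_pickle=True)
f=c["frame"][:,:,::-1];cv2.imwrite("pics/s6.png",cv2.resize(f[140:230,240:360],(800,600),interpolation=cv2.INTER_CUBIC))
for zz in(.043,.040,.037): print(zz,(proj(c,[.5352,-.1105+.024,.12+zz-.022])-[240,140]+.5)*6.667)
E
```

```text
[ 0.53536891 -0.11056383  0.14347964] [[-0.9779, -0.2088, 0.0008], [-0.2088, 0.9779, -0.0004], [-0.0007, -0.0005, -1.0]] [-5.58507648 -1.00203215 10.22789141] [-0.34388102  1.93330875  0.01530687] 0.15749481178993063
0.043 [332.55120315 202.33801832]
0.04 [332.24967348 209.14721204]
0.037 [331.94879665 215.93828474]
```

View pics/s6.png

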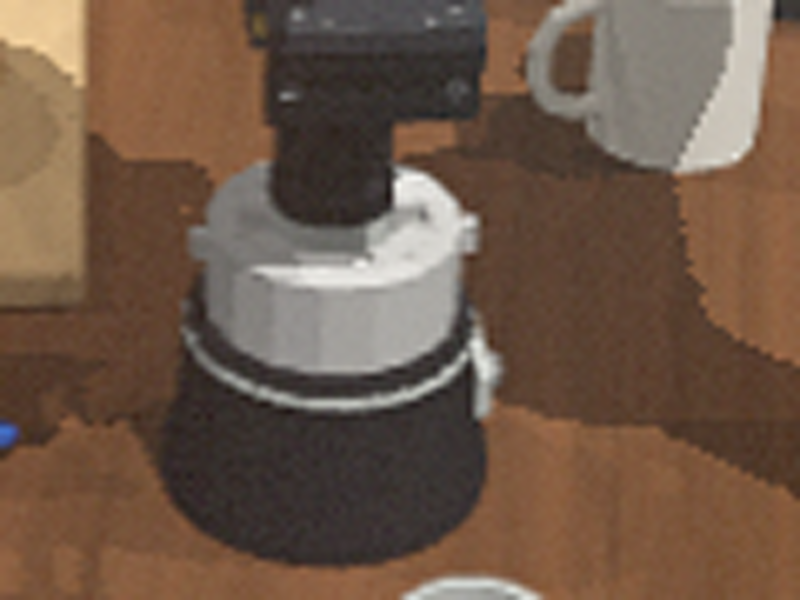

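The cup is seated deep (lugs about 17.5 mm down). I'll relieve the side force, go 2.5 mm deeper, then start the twist.

Request:
jog_arm --pt "1 0.0007 0 0.001 0 0 0" --pt "1 0.0007 0 0.002 0 0 0" --pt "1 0.0007 0 0.0025 0 0 0" --pt "1 0.0007 0 0.0025 0 0 0" --pt "1 0.0007 0 0.0025 0 0 0.03" --pt "1 0.0007 0 0.0025 0 0 0.06" --pt "1 0.0007 0 0.0025 0 0 0.1" --pt "1 0.0007 0 0.0025 0 0 0.14" --pt "1 0.0007 0 0.0025 0 0 0.18" --pt "1 0.0007 0 0.0025 0 0 0.2"

```text
time_s: 10.45
tcp_pos: [0.5352, -0.1105, 0.1409]
ee_rot: [[-1.0, -0.009, 0.002], [-0.009, 1.0, -0.0], [-0.002, -0.0, -1.0]]
wrist_force: [-4.4, -2.1, 8.7]
gripper_width: 0.164
```

```bash
cat > st.py <<'E'
from h import *
s=sense();R=s["ee_rot"];print(s["tcp_pos"].round(4),"yaw",np.degrees(np.arctan2(R[1,0],R[0,0])).round(2)%360,"tilt",R[:2,2].round(4),s["wrist_force"].round(1),s["moment"].round(2),s["gripper_width"].round(3))
E
python3 st.py
```

```text
Traceback (most recent call last):
  File "st.py", line 2, in <module>
    s=sense();R=s["ee_rot"];print(s["tcp_pos"].round(4),"yaw",np.degrees(np.arctan2(R[1,0],R[0,0])).round(2)%360,"tilt",R[:2,2].round(4),s["wrist_force"].round(1),s["moment"].round(2),s["gripper_width"].round(3))
                                                                                                                                                                                        ^^^^^^^^^^^^^^^^^^^^^^^^
AttributeError: 'float' object has no attribute 'round'
```

```bash
sed -i 's/s\["gripper_width"\].round(3)/s["gripper_width"]/' st.py; python3 st.py
```

```text
[ 0.5352 -0.1105  0.1409] yaw 180.53 tilt [ 0.002  -0.0002] [-4.4 -2.1  8.7] [-0.19  1.58  0.16] 0.16363566064542967
```

Request:
jog_arm --pt "1 0.0003 0 0 0 0 0.03" --pt "1 0.0003 0 0 0 0 0.06" --pt "1 0.0003 0 0 0 0 0.09" --pt "1 0.0003 0 0 0 0 0.12" --pt "1 0.0003 0 0 0 0 0.15" --pt "1 0.0003 0 0 0 0 0.18" --pt "1 0.0003 0 0 0 0 0.21" --pt "1 0.0003 0 0 0 0 0.24" --pt "1 0.0003 0 0 0 0 0.25" --pt "1 0.0003 0 0 0 0 0.25"

```text
time_s: 11.28
tcp_pos: [0.5353, -0.1105, 0.141]
ee_rot: [[-0.972, 0.237, 0.003], [0.237, 0.972, -0.0], [-0.003, 0.001, -1.0]]
wrist_force: [-4.8, -0.3, 8.9]
gripper_width: 0.158
```

```bash
python3 st.py; python3 - <<'E'
from h import *
c=capture("side")
f=c["frame"][:,:,::-1];cv2.imwrite("pics/s7.png",cv2.resize(f[140:230,240:360],(800,600),interpolation=cv2.INTER_CUBIC))
E
```

```text
[ 0.5353 -0.1105  0.141 ] yaw 166.29 tilt [ 0.0029 -0.0002] [-4.8 -0.3  8.9] [-0.29  1.41  0.17] 0.1580604808905183
```

View pics/s7.png

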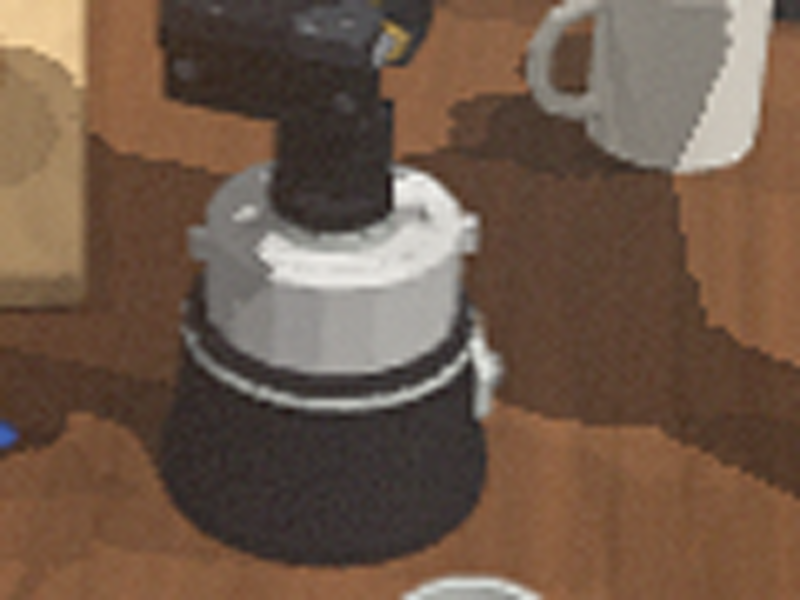

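It turns freely with Mz at 0.17. Continuing.

Request:
jog_arm --pt "1 0.0005 0 0 0 0 0.04" --pt "1 0.0005 0 0 0 0 0.08" --pt "1 0.0005 0 0 0 0 0.12" --pt "1 0.0005 0 0 0 0 0.16" --pt "1 0.0005 0 0 0 0 0.2" --pt "1 0.0005 0 0 0 0 0.24" --pt "1 0.0005 0 0 0 0 0.27" --pt "1 0.0005 0 0 0 0 0.29" --pt "1 0.0005 0 0 0 0 0.3" --pt "1 0.0005 0 0 0 0 0.3"

```text
time_s: 12.17
tcp_pos: [0.5354, -0.1101, 0.1412]
ee_rot: [[-0.858, 0.513, 0.004], [0.513, 0.858, 0.0], [-0.004, 0.002, -1.0]]
wrist_force: [-4.0, 0.6, 8.3]
gripper_width: 0.156
```

```bash
python3 st.py
```

```text
[ 0.5354 -0.1101  0.1412] yaw 149.11 tilt [0.0043 0.    ] [-4.   0.6  8.3] [-0.06  1.17  0.1 ] 0.1560735938654221
```

Request:
jog_arm --pt "1 0 0 0 0 0 0.015" --pt "1 0 0 0 0 0 0.03" --pt "1 0 0 0 0 0 0.045" --pt "1 0 0 0 0 0 0.06" --pt "1 0 0 0 0 0 0.07" --pt "1 0 0 0 0 0 0.08" --pt "1 0 0 0 0 0 0.09" --pt "1 0 0 0 0 0 0.1" --pt "1 0 0 0 0 0 0.1" --pt "1 0 0 0 0 0 0.1"

```text
time_s: 13.0
tcp_pos: [0.5353, -0.1102, 0.1412]
ee_rot: [[-0.803, 0.596, 0.004], [0.596, 0.803, -0.0], [-0.003, 0.002, -1.0]]
wrist_force: [-3.4, -1.0, 9.4]
gripper_width: 0.161
```

```bash
python3 st.py
```

```text
[ 0.5353 -0.1102  0.1412] yaw 143.4 tilt [ 0.0041 -0.    ] [-3.4 -1.   9.4] [-0.21  1.17  0.13] 0.16074460637428994
```

Request:
jog_arm --pt "1 0 0 0 0 0 0.01" --pt "1 0 0 0 0 0 0.02" --pt "1 0 0 0 0 0 0.03" --pt "1 0 0 0 0 0 0.035" --pt "1 0 0 0 0 0 0.04" --pt "1 0 0 0 0 0 0.045" --pt "1 0 0 0 0 0 0.05" --pt "1 0 0 0 0 0 0.055" --pt "1 0 0 0 0 0 0.06" --pt "1 0 0 0 0 0 0.06"

```text
time_s: 13.83
tcp_pos: [0.535, -0.1104, 0.1411]
ee_rot: [[-0.766, 0.643, 0.003], [0.643, 0.766, -0.001], [-0.003, 0.002, -1.0]]
wrist_force: [-5.0, -1.6, 8.5]
gripper_width: 0.156
```

```bash
python3 st.py
```

```text
[ 0.535  -0.1104  0.1411] yaw 140.01 tilt [ 0.0032 -0.0006] [-5.  -1.6  8.5] [-0.41  1.31  0.36] 0.1556504749339679
```

Mz has risen to 0.36, so the stop is probably being met. A little more twist will confirm it.

Request:
jog_arm --pt "1 0 0 0 0 0 0.005" --pt "1 0 0 0 0 0 0.01" --pt "1 0 0 0 0 0 0.015" --pt "1 0 0 0 0 0 0.02" --pt "1 0 0 0 0 0 0.025" --pt "1 0 0 0 0 0 0.03" --pt "1 0 0 0 0 0 0.03" --pt "1 0 0 0 0 0 0.03" --pt "1 0 0 0 0 0 0.03" --pt "1 0 0 0 0 0 0.03"

```text
time_s: 14.67
tcp_pos: [0.5345, -0.1109, 0.1411]
ee_rot: [[-0.747, 0.665, 0.002], [0.665, 0.747, -0.001], [-0.002, 0.0, -1.0]]
wrist_force: [-4.5, -2.9, 9.0]
gripper_width: 0.164
```

```bash
python3 st.py
```

```text
[ 0.5345 -0.1109  0.1411] yaw 138.31 tilt [ 0.002  -0.0013] [-4.5 -2.9  9. ] [-0.92  1.54  0.39] 0.16398324365337863
```

Torque has plateaued at about 0.39 N·m and the pads are starting to spread, so this is the stop. I'll let it rise 5 mm and check.

Request:
jog_arm --pt "1 0 0 -0.001 0 0 0" --pt "1 0 0 -0.002 0 0 0" --pt "1 0 0 -0.003 0 0 0" --pt "1 0 0 -0.004 0 0 0" --pt "1 0 0 -0.005 0 0 0" --pt "1 0 0 -0.006 0 0 0" --pt "1 0 0 -0.006 0 0 0" --pt "1 0 0 -0.006 0 0 0" --pt "1 0 0 -0.006 0 0 0" --pt "1 0 0 -0.006 0 0 0"

```text
time_s: 15.5
tcp_pos: [0.5342, -0.1107, 0.1451]
ee_rot: [[-0.745, 0.667, 0.001], [0.667, 0.745, -0.0], [-0.001, 0.0, -1.0]]
wrist_force: [-0.2, -5.5, -0.9]
gripper_width: 0.159
```

```bash
python3 st.py
```

```text
[ 0.5342 -0.1107  0.1451] yaw 138.17 tilt [ 0.0007 -0.0002] [-0.2 -5.5 -0.9] [-1.72  0.17  0.44] 0.15948959421388104
```

Request:
jog_arm --pt "1 0 0 0 0 0 0.01" --pt "1 0 0 0 0 0 0.02" --pt "1 0 0 0 0 0 0.02" --pt "1 0 0 -0.0005 0 0 0.02" --pt "1 0 0 -0.001 0 0 0.02" --pt "1 0 0 -0.0015 0 0 0.02" --pt "1 0 0 -0.002 0 0 0.02" --pt "1 0 0 -0.002 0 0 0.02" --pt "1 0 0 -0.002 0 0 0.02" --pt "1 0 0 -0.002 0 0 0.02"

```text
time_s: 16.33
tcp_pos: [0.5339, -0.1104, 0.1458]
ee_rot: [[-0.732, 0.681, -0.0], [0.681, 0.732, 0.0], [0.0, -0.0, -1.0]]
wrist_force: [1.7, -4.8, -5.4]
gripper_width: 0.16
```

```bash
python3 st.py
```

```text
[ 0.5339 -0.1104  0.1458] yaw 137.05 tilt [-0.0003  0.0003] [ 1.7 -4.8 -5.4] [-1.91 -0.52  0.72] 0.1604887269243958
```

It didn't rise: lifting meets the rim's underside, so the lugs aren't at the notches yet. I'll go back down and twist further.

Request:
jog_arm --pt "1 0 0 0.002 0 0 0" --pt "1 0 0 0.004 0 0 0" --pt "1 0 0 0.006 0 0 0" --pt "1 0 0 0.007 0 0 0" --pt "1 0 0 0.007 0 0 0.01" --pt "1 0 0 0.007 0 0 0.02" --pt "1 0 0 0.007 0 0 0.03" --pt "1 0 0 0.007 0 0 0.03" --pt "1 0 0 0.007 0 0 0.03" --pt "1 0 0 0.007 0 0 0.03"

```text
time_s: 17.17
tcp_pos: [0.5348, -0.1112, 0.1439]
ee_rot: [[-0.712, 0.702, 0.003], [0.702, 0.712, -0.002], [-0.004, 0.001, -1.0]]
wrist_force: [-5.0, -3.5, 15.6]
gripper_width: 0.162
```

```bash
python3 st.py
```

```text
[ 0.5348 -0.1112  0.1439] yaw 135.43 tilt [ 0.0032 -0.002 ] [-5.  -3.5 15.6] [-1.33  1.79  0.63] 0.16187182289690613
```

```bash
python3 - <<'E'
from h import *
c=capture("side");np.save("s8.npy",c,allow_pickle=True)
a=np.load("s6.npy",allow_pickle=True).item()["frame"]; b=c["frame"]
cr=lambda f:cv2.resize(f[150:190,270:310,::-1],(400,400),interpolation=cv2.INTER_CUBIC)
cv2.imwrite("pics/s8.png",np.hstack([cr(a),cr(b)]))
for u in(284,287,290,293,296): print(u,a[164:182,u].mean(1).astype(int),b[164:182,u].mean(1).astype(int))
E
```

```text
284 [ 48  48  45  52  50  47  47  48  38  83 109 108 106 122 142 123 205 202] [ 50  45  52  57  61  53  48  45  62 129 129 126 140 196 225 212 208 224]
287 [ 45  47  47  47  44  47  48  43  43  46  97 108 104 109 154 159 222 225] [ 44  51  44  45  50  62  56  53  49  71 123 146 146 167 226 223 216 225]
290 [ 48  45  42  42  43  49  49  47  50  52  93 108 107 107 154 157 213 225] [ 54  52  53  45  55  54  56  48  52  60 164 159 158 160 227 222 209 224]
293 [ 46  40  42  46  43  49  47  46  43  47 107 108 107 107 143 214 211 225] [ 46  47  49  48  47  58  57  49  50  80 168 166 165 167 216 223 208 216]
296 [ 55  53  53  65  63  55  50  51  56 156 175 172 172 209 197 208 215 224] [ 49  56  51  56  46  55  56  54 105 169 170 166 169 209 213 215 205 213]
```

View pics/s8.png

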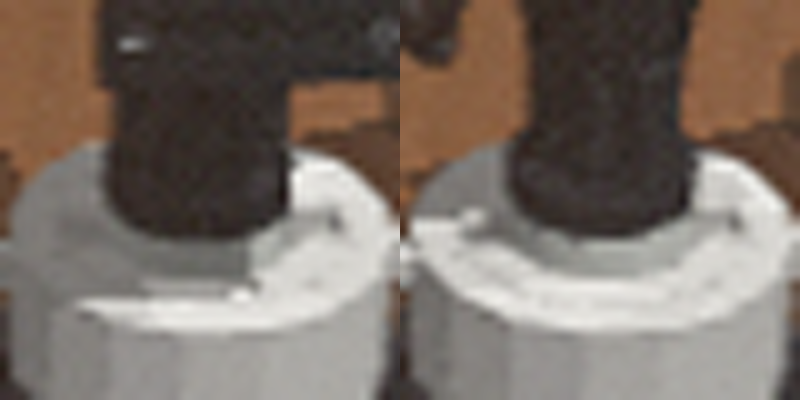

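Both edges match: the cup is still about 17 mm deep in the second view, so it hasn't slipped. The twist torque (0.4–0.7 N·m) is pressing the lugs on the stop, and that friction is blocking the rise. I'll ease the torque and side load, then raise.

Request:
jog_arm --pt "1 0 -0.0006 0 0 0 -0.02" --pt "1 0 -0.0006 0 0 0 -0.04" --pt "1 0 -0.0006 0 0 0 -0.06" --pt "1 0 -0.0006 0 0 0 -0.06" --pt "1 0 -0.0006 -0.001 0 0 -0.06" --pt "1 0 -0.0006 -0.002 0 0 -0.06" --pt "1 0 -0.0006 -0.003 0 0 -0.06" --pt "1 0 -0.0006 -0.004 0 0 -0.06" --pt "1 0 -0.0006 -0.005 0 0 -0.06" --pt "1 0 -0.0006 -0.005 0 0 -0.06"

```text
time_s: 18.05
tcp_pos: [0.5344, -0.111, 0.1467]
ee_rot: [[-0.751, 0.66, 0.003], [0.66, 0.751, 0.0], [-0.002, 0.002, -1.0]]
wrist_force: [-1.2, -3.7, 6.3]
gripper_width: 0.159
```

```bash
python3 st.py
```

```text
[ 0.5344 -0.111   0.1467] yaw 138.66 tilt [0.003 0.   ] [-1.2 -3.7  6.3] [-1.23  0.56  0.07] 0.15898862607691167
```

The torque is gone and the spring is lifting freely. Continuing the rise.

Request:
jog_arm --pt "1 0 0 -0.0005 0 0 0" --pt "1 0 0 -0.001 0 0 0" --pt "1 0 0 -0.0015 0 0 0" --pt "1 0 0 -0.002 0 0 0" --pt "1 0 0 -0.0025 0 0 0" --pt "1 0 0 -0.003 0 0 0" --pt "1 0 0 -0.0035 0 0 0" --pt "1 0 0 -0.004 0 0 0" --pt "1 0 0 -0.004 0 0 0" --pt "1 0 0 -0.004 0 0 0"

```text
time_s: 18.88
tcp_pos: [0.5343, -0.111, 0.1492]
ee_rot: [[-0.752, 0.659, 0.002], [0.659, 0.752, 0.0], [-0.001, 0.001, -1.0]]
wrist_force: [1.9, -4.0, 4.3]
gripper_width: 0.154
```

```bash
python3 st.py; python3 - <<'E'
from h import *
c=capture("side");np.save("s9.npy",c,allow_pickle=True)
a=np.load("s6.npy",allow_pickle=True).item()["frame"]; b=c["frame"]
cr=lambda f:cv2.resize(f[150:190,270:310,::-1],(400,400),interpolation=cv2.INTER_CUBIC)
cv2.imwrite("pics/s9.png",np.hstack([cr(a),cr(b)]))
for u in(287,290,293): print(u,a[164:182,u].mean(1).astype(int),b[164:182,u].mean(1).astype(int))
E
```

```text
[ 0.5343 -0.111   0.1492] yaw 138.74 tilt [0.0018 0.    ] [ 1.9 -4.   4.3] [-1.35 -0.86  0.06] 0.15380482818107025
287 [ 45  47  47  47  44  47  48  43  43  46  97 108 104 109 154 159 222 225] [ 48  47  50  58  55  53  45  63 155 145 147 146 145 167 227 224 217 224]
290 [ 48  45  42  42  43  49  49  47  50  52  93 108 107 107 154 157 213 225] [ 59  50  53  60  61  47  52  56 136 160 156 157 156 161 228 223 207 224]
293 [ 46  40  42  46  43  49  47  46  43  47 107 108 107 107 143 214 211 225] [ 43  43  47  49  59  51  51  58 163 164 160 165 163 168 216 223 205 225]
```

View pics/s9.png

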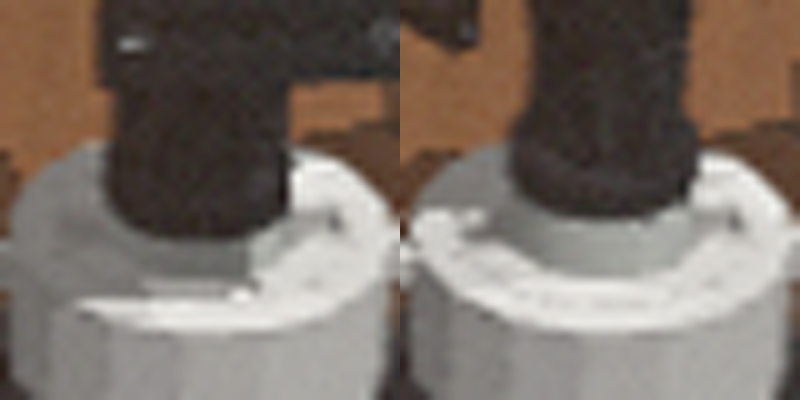

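The cup has risen about 2 px (5 mm) and TCP z = 0.1492 matches the locked height. I'll raise slightly more to feel the top of the notch.

Request:
jog_arm --pt "1 0 0 -0.0005 0 0 0" --pt "1 0 0 -0.001 0 0 0" --pt "1 0 0 -0.0015 0 0 0" --pt "1 0 0 -0.002 0 0 0" --pt "1 0 0 -0.002 0 0 0" --pt "1 0 0 -0.002 0 0 0" --pt "1 0 0 -0.002 0 0 -0.01" --pt "1 0 0 -0.002 0 0 -0.02" --pt "1 0 0 -0.002 0 0 -0.03" --pt "1 0 0 -0.002 0 0 -0.03"

```text
time_s: 19.77
tcp_pos: [0.5338, -0.1107, 0.1493]
ee_rot: [[-0.77, 0.638, 0.0], [0.638, 0.77, 0.001], [0.0, 0.001, -1.0]]
wrist_force: [4.9, -3.9, -4.8]
gripper_width: 0.157
```

```bash
python3 st.py
```

```text
[ 0.5338 -0.1107  0.1493] yaw 140.38 tilt [0.0003 0.0011] [ 4.9 -3.9 -4.8] [-1.5  -1.78 -0.17] 0.15655487585946565
```

It's held at z = 0.1493 while the force flips to a pull, so the lugs are at the notch top and locked. I'll take the load off and release.

Request:
jog_arm --pt "1 -0.0004 0 0.0005 0 0 0" --pt "1 -0.0007 0 0.001 0 0 0" --pt "1 -0.0007 0 0.001 0 0 0" --pt "1 -0.0007 0 0.001 0 0 0" --pt "-1 -0.0007 0 0.001 0 0 0" --pt "-1 -0.0007 0 0.001 0 0 0" --pt "-1 -0.0007 0 0.001 0 0 0" --pt "-1 -0.0007 0 0.001 0 0 0" --pt "-1 -0.0007 0 0.001 0 0 0" --pt "-1 -0.0007 0 0.001 0 0 0"

```text
time_s: 20.6
tcp_pos: [0.5337, -0.1115, 0.15]
ee_rot: [[-0.771, 0.637, -0.001], [0.637, 0.771, 0.0], [0.001, -0.0, -1.0]]
wrist_force: [0.6, -0.3, -0.5]
gripper_width: 0.527
```

```bash
python3 st.py
```

```text
[ 0.5337 -0.1115  0.15  ] yaw 140.45 tilt [-0.0006  0.0001] [ 0.6 -0.3 -0.5] [-0.04 -0.05 -0.05] 0.5270183258819804
```

Fingers are at 0.53 and clear. Retracting straight up.

Request:
jog_arm --pt "-1 0 0 0 0 0 0" --pt "-1 0 0 0 0 0 0" --pt "-1 0 0 -0.01 0 0 0" --pt "-1 0 0 -0.025 0 0 0" --pt "-1 0 0 -0.045 0 0 0" --pt "-1 0 0 -0.07 0 0 0" --pt "-1 0 0 -0.095 0 0 0" --pt "-1 0 0 -0.115 0 0 0" --pt "-1 0 0 -0.13 0 0 0" --pt "-1 0 0 -0.13 0 0 0"

```text
time_s: 21.43
tcp_pos: [0.5358, -0.1118, 0.2849]
ee_rot: [[-0.771, 0.636, 0.009], [0.636, 0.771, -0.001], [-0.007, 0.005, -1.0]]
wrist_force: [1.4, 0.1, 1.6]
gripper_width: 0.996
```

```bash
python3 st.py; python3 - <<'E'
from h import *
c=capture("side");np.save("s10.npy",c,allow_pickle=True)
a=np.load("s9.npy",allow_pickle=True).item()["frame"]; b=c["frame"]
cv2.imwrite("pics/s10.png",cv2.resize(b[130:220,230:350,::-1],(800,600),interpolation=cv2.INTER_CUBIC)); save(c,"s10f.png")
for u in(287,290,293): print(u,a[164:182,u].mean(1).astype(int),b[164:182,u].mean(1).astype(int))
E
```

```text
[ 0.5358 -0.1118  0.2849] yaw 140.48 tilt [ 0.0086 -0.0008] [1.4 0.1 1.6] [-0.07 -0.04  0.02] 0.9960628062030296
287 [ 48  47  50  58  55  53  45  63 155 145 147 146 145 167 227 224 217 224] [ 63  64  61  66  60  56  53  68 158 156 154 150 156 176 234 229 223 233]
290 [ 59  50  53  60  61  47  52  56 136 160 156 157 156 161 228 223 207 224] [ 54  52  66  61  66  56  56  65 144 165 166 165 162 172 235 230 214 231]
293 [ 43  43  47  49  59  51  51  58 163 164 160 165 163 168 216 223 205 225] [ 54  53  55  61  66  52  52  69 168 172 170 172 169 173 220 231 217 231]
```

View pics/s10.png

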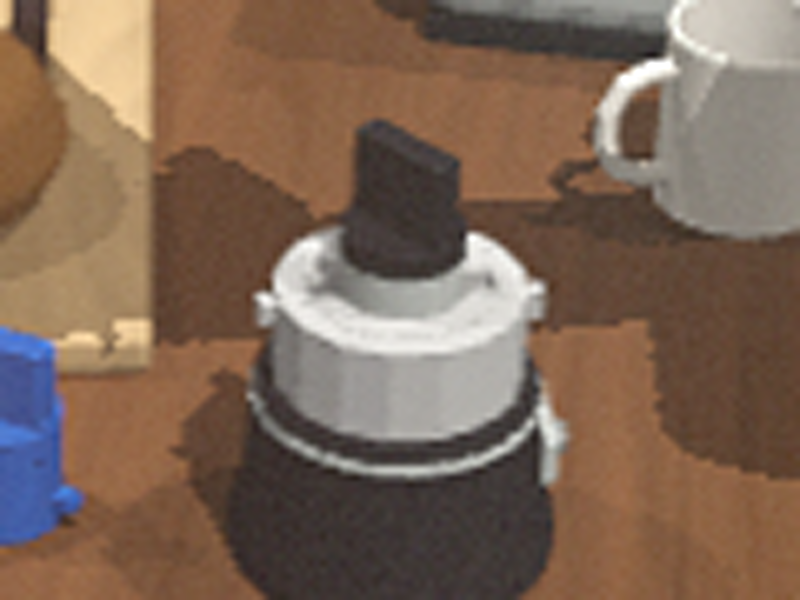

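View pics/s10f.png

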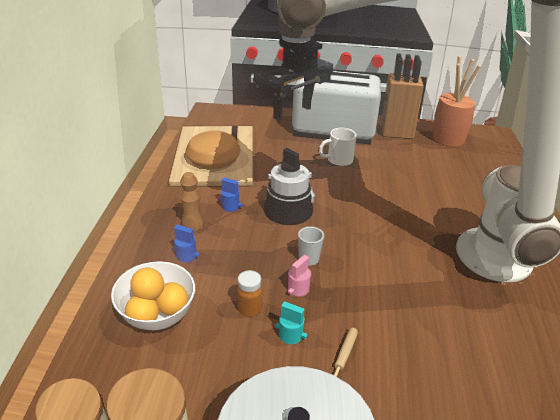

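The cup stands upright in the ring by itself (bar at zoom 410,160). Its edge rows match the locked-height picture, the gripper is clear, and the bystanders are at their original pixels.

```bash
python3 -c "
from station import *
print(finish_job())"
```

```text
the job is handed in; nothing more can be done
None
```

The mill cup is locked in the ring and stands upright by itself; I handed the job in at about 21 s. The hand-in reports no verdict.

**What I did:** I gripped the cup by its bar and set it into the ring. The slots showed at about 12° in the camera picture, and the lugs dropped in at first try. I pressed the lugs under the rim and twisted clockwise to the stop, roughly 0.9 rad. I then let the cup rise, opened the fingers and retracted straight up.

**Last checks:**
- **Locked:** before release, TCP z held at 0.149 m against an upward pull, which is the expected locked height.
- **After letting go:** the cup's edge stayed at the same image rows as before release, and it looks upright.
- **Clear of everything:** the gripper is open and about 0.13 m above where it let go. The bystanders are where they were in the picture.
- **Forces:** the highest pressing reading was about 16 N at the wrist and the highest twist reading about 0.7 N·m. Both were read only at the end of each move, and the contact force on the grinder itself was not measured.

**What went wrong on the way:**
- **Wrong row in the grasp:** one row repeated an old shift, so the open fingers dipped up to about 42 mm around the cup for 1/12 s. The next picture showed the cup unmoved.
- **First rise stuck:** the first attempt to let the cup rise did not move it, most likely because the lugs were still pressed on the stop by the twist. I eased the torque and it then rose normally.

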